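Move the braked feeding-bowl carrier to the chopping board and park it

TASK

The wheeled bowl carrier stands on its track with the brake pedal down. Flick the pedal well up to release the brake before the carrier moves, roll the carrier with the pedal still up fully home against the end stop at the chopping-board end of the track, then push the pedal fully down again so that the carrier is parked there. Leave the other things on the table where they are.

Things in the scene. Friction and masses are not known exactly. Their poses are not given: they have to be found in the camera images.
- track: fixed flat aluminium track, 440 mm long (its y axis), 215 mm wide (its x from -80 to +135 mm), 12 mm thick, with a steel end stop 62 mm high at each end (y = +-205 mm) carrying rubber bumpers. Origin: on the table under the middle of the track. x axis: across the track, to the side where the pedal sticks out; y axis: along the track; z up. It lies at a different place and yaw each time.
- carrier (a joint): position of the carrier along the track's y axis, m: 0 in mid-track, +0.11 against the stop at the +y end, -0.11 against the stop at the -y end. It starts anywhere within 0.05 of the middle. Rolling takes about 2 N with the brake released (up to 6 N as it starts to move); with the pedal down a rubber shoe presses on the track and holds the carrier against 10 N or more.
- carrier_mid (a point): centre of the top face of the carrier, a plywood board on four wheels 130 mm (across the track) x 150 mm (along it) x 18 mm, top 60 mm above the table. A steel bowl 114 mm across is fixed on it, rim 102 mm above the table. Axes as the track's.
- brake (a joint): angle of the brake pedal, rad: 0 is level, sticking straight out along the track's x (brake locked); it grows as the pedal swings upwards, up to 0.9 (released). A stiff hinge: the pedal stays at the angle where it is left (it may sag by some 0.003 rad a second); about 6 to 10 N at its end lift it, about 3 N push it down. It goes no lower than about 0 (+-0.03), where its rubber shoe stands on the track and it feels solid.
- brake_pivot (a point): pivot of the pedal, on the carrier's edge, 78 mm along the track's x from the carrier's middle and 55 mm above the table. The hinge axis runs along the track's y. The point turns with the pedal: its x axis points along the pedal from pivot to tip.
- brake_grip (a point): point in the middle of the pedal's end part, 75 mm from the pivot along the pedal and 2 mm above the pivot line; the pedal is a flat dark steel bar 24 mm wide (along the track's y), 8 mm thick, with a 4 mm rubber tread on the last 36 mm (top of tread 8 mm above the pivot line), ending 91 mm from the pivot. Nothing stands beside it; it can be pinched by its sides from above. A foot hangs under it 25 mm from the pivot. The point turns with the pedal.
- board: fixed grey-topped wooden chopping board, 300 x 200 x 32 mm, flat on the table beyond one end of the track (either one), with the biscuits and spreader lying on it; origin at the centre of its underside.
- tray: fixed grey open tray of food tins, 280 x 200 mm, 86 mm high with the tins, beyond the other end of the track; origin at the centre of its underside.
- bone_a: loose dog biscuit, bone-shaped, 112 x 52 x 18 mm, lying on the chopping board; leave it there. Origin at the centre of its underside
- bone_b: second loose bone-shaped dog biscuit, same size, on the chopping board; leave it there. Origin at the centre of its underside
- spreader: loose wooden-handled steel spreader, 235 mm long, lying on the chopping board; leave it there. Origin at the centre of its underside
- tin: loose food tin, 74 mm across, 85 mm high, standing beyond the track; leave it there. Origin at the centre of its underside
- bottle: loose clear bottle, 68 mm across, 200 mm high, standing at the back; leave it there. Origin at the centre of its underside
- mug: loose white mug, 80 mm across, 90 mm high, standing beyond the track; leave it there. Origin at the centre of its underside
- spare_bowl: loose empty steel bowl, 150 mm across, 50 mm high, standing at the back; leave it there. Origin at the centre of its underside

How it is judged (in metres and radians):
On the way, in this order (a step that is already met when the one before it is completed fails the run):
1. the pedal is flicked up past 0.5 rad while the carrier is still within 20 mm of where it started (value of joint brake above 0.5 rad and distance of carrier_mid from where it was at the start of the episode below 0.02 m), for 0.2 s.
2. the carrier is within 10 mm of the end stop at the chopping-board end with the pedal still up (above 0.3 rad) (((y of board in the frame of track above 0 m and value of joint carrier above 0.1 m) or (y of board in the frame of track below 0 m and value of joint carrier below -0.1 m)) and value of joint brake above 0.3 rad), for 0.2 s.
At the end, for the whole second after the job is handed in: The carrier stands at rest within 10 mm of the end stop at the chopping-board end, and the brake pedal is down (below 0.07 rad) (((y of board in the frame of track above 0 m and value of joint carrier above 0.1 m) or (y of board in the frame of track below 0 m and value of joint carrier below -0.1 m)) and value of joint brake below 0.07 rad and velocity of joint carrier between -0.01 and 0.01 m/s); the robot touches nothing.
It fails at once if a loose bystander is moved more than 30 mm (distance of any of bone_a, bone_b, spreader, tin, bottle, mug, spare_bowl from where it was at the start of the episode above 0.03 m).
It also fails if it takes over 51 s, if anything falls off the work surface, if the arm or the gripper's body presses on something with over 40 N, if the wrist force passes 120 N, or if a joint passes its speed limit or range.

ROBOT

A 7-joint arm with a two-finger parallel gripper is mounted at the origin on the work surface. World frame = base frame: x ahead of the robot, y to its left, z up, the work surface at z = 0. Lengths are in mm, angles in degrees, forces in N, time in s.
With the tool pointing down it reaches from about 350 to 900 mm from the base axis. Payload 19.9 kg.
Tool frame: the origin (TCP) lies at the very end of the fingers, on their centre line; the grasp point (between the pads) lies 19 mm behind it; z points along the fingers, y is the direction in which the jaws open and shut (so a half turn about z gives the same grasp; the last joint's range is limited). The gripper opens to 94 mm and grips with 3 to 60 N. Pads are 16 mm wide; open, the fingers measure 119 mm over their backs; the gripper's body (75 mm by 177 mm) begins 78 mm behind the grasp point.
Start: joints at [73.138, 23.915, -0.59, 92.452, 0.269, 63.638, -3.037], TCP at [156.317, -605.115, 205.425] pointing down, gripper open.
Joint ranges: [-161.28, 161.28], [-22.2, 115.67], [-73.04, 71.86], [3.21, 147.25], [-68.34, 248.33], [10.77, 114.83], [-161.83, 161.83]. Speed limits (degrees/s): [108.29, 108.29, 136.94, 136.94, 172.46, 172.46, 172.46].

INTERFACE

Orientations are given as [roll, pitch, yaw] about the fixed x, y, z axes, in that order (R = Rz(yaw) Ry(pitch) Rx(roll)).
In Python, from plant import read_state, optics, workorder gives the robot as it stands.
- The arm moves only by the tool send_rows, never from a script. Its argument "moves" is a list of rows, each an object of numbers: "ax", "ay", "az": the turn, a rotation vector about the tool's x, y, z in rad; "dx", "dy", "dz": the shift along the tool's x, y, z in mm; "grip": the closure in counts, from 0 (fully open) to 255 (shut). A call has 1 to 12 rows; each row shifts and turns the commanded pose from where the row before left it, along the tool's axes as they then stand; what a row does not reach is not made up. A row lasts 1/10 s, in which the tool goes at most 50 mm and 8.59 degrees, less where a joint would pass 70% of its speed; a pose out of reach is approached as far as the arm can. A call is refused whole if a number of a shift passes 50 or a number of a turn 0.15, either way. A call with a gripper value outside its range is refused whole. The fingers move at their own pace and stop on an object; "force" is the grip in N (left out, the last holds). Time passes only in rows, so rows that do not move let the fingers close. It gives the time, the measured TCP pose, the force and the opening at its end, in the units of the state.
- read_state(): the state, without advancing time (a new reading comes with each control period).
- optics.read_camera(name): name is "scene" or "top"; returns the picture (480x640x3 uint8, red, green, blue); there is no depth.
- optics.camera_info(name): a dict with "camera_matrix" (3x3 intrinsics, pixels), "dist" ([k1, k2, p1, p2, k3] as OpenCV has them; the pictures are not rectified), "rvec" (rotation vector, rad) and "tvec" (3), from world to camera coordinates, as OpenCV has them. Camera axes: x right, y down, z forward; pixel columns grow to the right and rows downward; lengths in mm; the calibration is good to about 2 mm. A picture is of the moment at which its call begins. camera_info takes no time and is no camera call.
- workorder.close_job(): hands the job in, once; it reports no verdict.
The state is a dict: "t": time; "joints": joint angles; "joint_velocities": joint speeds; "tau": joint torques, N m; "eef_pos": TCP position; "tool_rot": TCP orientation; "contact_force": force on the tool from outside, world axes, zero at the start; "torque": the same for the moment, N m; "opening": opening from 0.0 (shut) to 1.0 (fully open).
Only numpy, scipy, OpenCV 4.12 (cv2) and the standard library are available. Lean on these libraries where they do the work, as an engineer would, in place of code of your own. Each camera call takes 0.05 s, during which the arm holds its last target. There are 200 camera calls.

## Working session

There is one attempt and no reset: what is moved stays moved. The work goes in short steps, Python scripts to look and compute and a tool call to move; the robot and the scene stay as the last step left them, time stands still between calls to the robot, and variables do not carry over. Pictures are saved under pics/ and viewed, about 8 in all and at most 12, crops included, and the job is handed in when it is done.

Besides the shell and the picture viewer there is one more tool, called after "Emit:" as name(argument=value, ...), one argument or row to a line, values as JSON. send_rows: Moves the arm, as the interface text tells. Its arguments: {"type":"object","properties":{"moves":{"type":"array","items":{"type":"object","properties":{"ax":{"type":"number"},"ay":{"type":"number"},"az":{"type":"number"},"dx":{"type":"number"},"dy":{"type":"number"},"dz":{"type":"number"},"grip":{"type":"number"}}}},"force":{"type":"number"}},"required":["moves"]}

```bash
mkdir -p pics; ls
python3 - <<'E'
from plant import read_state, optics
import cv2,numpy as np
print(read_state())
for n in("scene","top"):
    im=optics.read_camera(n); cv2.imwrite(f"pics/{n}0.png",im[:,:,::-1])
    i=optics.camera_info(n); print(n,i)
    R=cv2.Rodrigues(np.array(i["rvec"],float))[0]; print(-R.T@np.array(i["tvec"],float).ravel())
E
```

```text
pics
{'t': 0.0, 'joints': array([73.14087656, 23.94748417, -0.59164294, 92.48393781,  0.26845965,
       63.63794438, -3.03668176]), 'joint_velocities': array([-0.01417447, -0.06005059, -0.12245573,  0.0524048 ,  0.07199749,
       -0.04220427, -0.0035522 ]), 'tau': array([ 9.84657199e-04, -8.51244664e+01,  6.39627445e-01, -4.25983822e+01,
       -4.87066037e-02,  1.87573757e-02,  2.59723010e-04]), 'eef_pos': array([ 156.20538524, -604.78951131,  204.84285745]), 'tool_rot': array([-1.79932126e+02,  3.85694687e-03,  1.44826534e+01]), 'contact_force': array([ 0.42443821,  0.52771456, -0.07623565]), 'torque': array([ 0.01041623, -0.00645483, -0.02677607]), 'opening': 0.9974419836630343}
scene {'camera_matrix': array([[456.1024404 ,   0.        , 325.41671788],
       [  0.        , 456.1024404 , 240.69263801],
       [  0.        ,   0.        ,   1.        ]]), 'dist': array([-0.05157384,  0.        ,  0.        ,  0.        ,  0.        ]), 'rvec': array([ 2.0628879 ,  0.9050076 , -0.42418938]), 'tvec': array([-395.89643692, -184.14075446, 1600.99758991])}
[1271.28707382 -672.95775212  827.52167883]
top {'camera_matrix': array([[514.44785044,   0.        , 311.97545955],
       [  0.        , 514.44785044, 243.21012984],
       [  0.        ,   0.        ,   1.        ]]), 'dist': array([-0.05644139,  0.        ,  0.        ,  0.        ,  0.        ]), 'rvec': array([ 2.14948029, -2.19912015,  0.08975215]), 'tvec': array([  36.21520849,  568.29240792, 1535.21543213])}
[ 432.82141481   17.26017473 1579.08895713]
```

View pics/scene0.png

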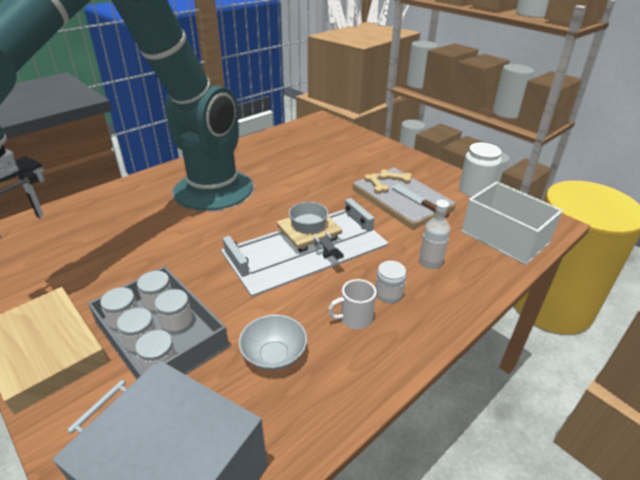

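View pics/top0.png

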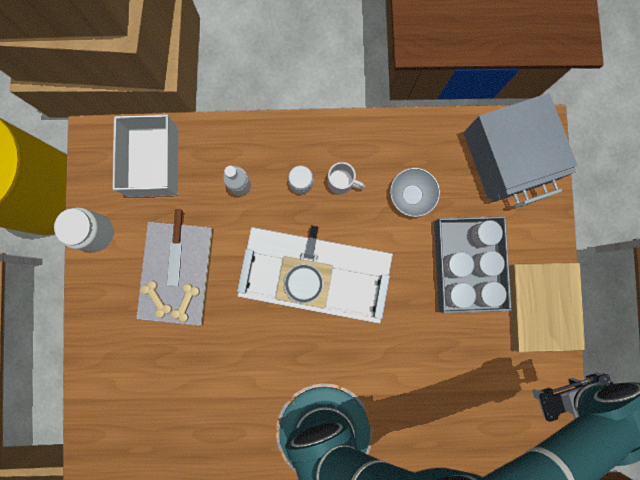

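Top view: the track runs roughly left-right, with corners near (251,228), (393,251), (381,322) and (238,296). The pedal points up at about (313,228), away from the robot. The board is on the left (world +y), so the carrier must go to the track's +y end. Bystanders are clear of the pedal: tin (300,180), mug (342,178).

```bash
cat > h.py <<'E'
import cv2,numpy as np
from plant import optics
def ray(n,px,z):
    i=optics.camera_info(n);K=i["camera_matrix"];R=cv2.Rodrigues(i["rvec"])[0];c=-R.T@i["tvec"].ravel()
    u=cv2.undistortPoints(np.array(px,float).reshape(-1,1,2),K,i["dist"]).reshape(-1,2)
    d=np.c_[u,np.ones(len(u))]@R
    return c+d*((z-c[2])/d[:,2])[:,None]
def proj(n,P):
    i=optics.camera_info(n);return cv2.projectPoints(np.array(P,float).reshape(-1,1,3),i["rvec"],i["tvec"],i["camera_matrix"],i["dist"])[0].reshape(-1,2)
E
python3 - <<'E'
import cv2,numpy as np
from h import *
im=cv2.imread("pics/top0.png");hsv=cv2.cvtColor(im,cv2.COLOR_BGR2HSV)
m=((hsv[:,:,1]<40)&(hsv[:,:,2]>150)).astype(np.uint8);m[:215]=0;m[330:]=0;m[:,:225]=0;m[:,410:]=0
cs,_=cv2.findContours(m,0,2);c=np.vstack([k for k in cs if cv2.contourArea(k)>500])
r=cv2.minAreaRect(c);b=cv2.boxPoints(r);W=ray("top",b,12)
print(b,W.round(1),[np.linalg.norm(W[i]-W[i-1]).round(1) for i in range(4)],"centre",W.mean(0))
d=((hsv[:,:,2]<90)).astype(np.uint8);s=d[215:262,295:335]
n,l,st,ce=cv2.connectedComponentsWithStats(s);print(st,ce)
for r in hsv[220:265,298:330,2]: print(*["%3d"%v for v in r])
big=cv2.resize(im[210:330,225:405],None,fx=4.4,fy=4.4,interpolation=cv2.INTER_CUBIC);cv2.imwrite("pics/crop.png",big)
E
```

```text
[[235.70187 296.2566 ]
 [248.8566  226.0981 ]
 [393.9434  253.30188]
 [380.78867 323.4604 ]] [[ 413.7  258.6   12. ]
 [ 627.3  215.9   12. ]
 [ 533.4 -226.3   12. ]
 [ 322.  -179.1   12. ]] [np.float64(447.2), np.float64(217.9), np.float64(452.1), np.float64(216.6)] centre [474.09332168  17.29675141  12.        ]
[[   0    0   40   47 1781]
 [  13   11   10   13   97]
 [  10   41    1    1    1]
 [  16   42    1    1    1]] [[19.59292532 23.3144301 ]
 [17.92783505 16.84536082]
 [10.         41.        ]
 [16.         42.        ]]
164 163 165 164 162 164 162 163 162 166 161 161 161 162 161 160 158 163 158 161 160 159 156 161 158 157 155 157 154 155 154 156
161 164 163 161 164 164 163 162 164 163 161 158 158 163 159 161 158 156 161 161 157 160 155 156 155 154 156 157 158 155 153 152
152 150 156 156 157 158 158 158 157 156 158 158 159 157 159 152 157 157 160 156 154 157 156 157 155 159 157 157 160 157 157 159
147 149 147 145 148 152 150 151 149 150 155 157 155 158 158 157 153 155 157 155 160 156 155 157 157 158 161 158 158 159 161 158
152 153 149 150 150 150 150 152 152 153 153 158 156
[... 4496 characters left out ...]
 206 173 185 214 221 220 219 219 220 219 220 218 219 220 220
198 200 181 175 184 188 196 190 186 188 190 202 215 212 184 144 194 202 203 220 222 221 220 218 220 220 220 220 220 218 219 220
201 201 202 198 200 199 198 200 202 200 197 195 188 181 170 156 199 203 197 213 216 219 223 222 220 220 222 221 220 219 220 220
197 197 199 199 203 204 202 203 203 201 202 201 202 201 197 189 192 195 186 191 197 204 211 209 210 213 214 218 222 222 223 222
193 190 190 197 203 202 201 197 201 201 201 203 202 203 205 193 183 195 203 201 197 193 192 185 185 186 192 201 211 208 209 214
192 175 170 179 193 189 184 177 175 184 197 203 203 198 200 202 201 202 203 202 202 203 205 203 202 198 195 193 189 179 181 193
```

View pics/crop.png

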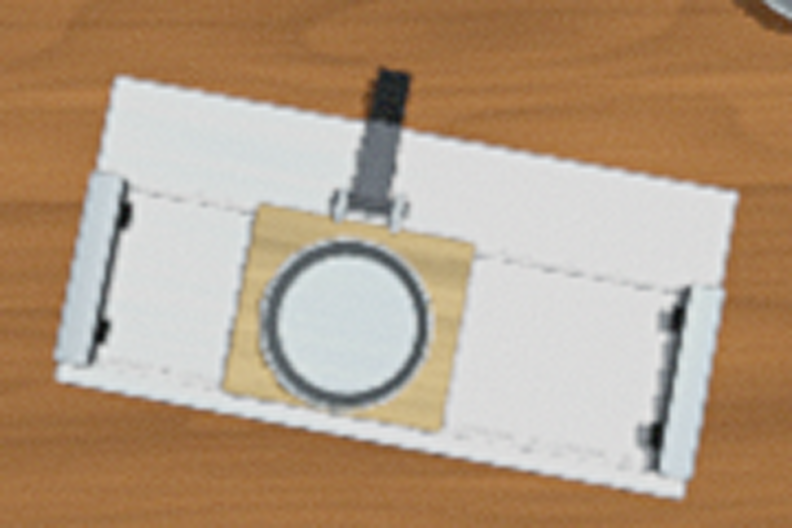

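Run:
```python
from h import *
f=lambda L:np.array(L)/4.4+[225,210]-0.4
T=ray("top",f([(118,76),(738,190),(683,497),(57,381)]),12)
print(T.round(1),[np.linalg.norm(T[i]-T[i-1]).round(1) for i in range(4)])
x1=(T[0]+T[1]-T[2]-T[3]);x1/=np.linalg.norm(x1);y=(T[0]+T[3]-T[1]-T[2]);y/=np.linalg.norm(y)
print("yaw",np.degrees(np.arctan2(x1[1],x1[0])),np.degrees(np.arctan2(-y[0],y[1])))
C=ray("top",f([(258,203),(475,240),(442,432),(222,392)]),60)
print("carrier",C.mean(0).round(1),[np.linalg.norm(C[i]-C[i-1]).round(1) for i in range(4)])
B=ray("top",f([(346,325)]),102);P=ray("top",f([(394,71),(386,124)]),63);print("bowl",B.round(1),"tip,treadend",P.round(1))
yaw=np.arctan2(-y[0],y[1]);ex=np.array([np.cos(yaw),np.sin(yaw),0]);ey=np.array([-ex[1],ex[0],0])
cen=T.mean(0)-27.5*ex
for n,q in(("car",C.mean(0)),("bowl",B[0]),("tip",P[0])): print(n,"track frame",(q-cen)@ex,(q-cen)@ey)
G=C.mean(0)*.5+B[0]*.5+153*ex;G2=P[0]-16*ex;print("grip est",G,G2)
# check in scene
s=cv2.imread("pics/scene0.png");
for p in proj("scene",[[*P[0][:2],63],[*B[0][:2],102],[*G2[:2],63]]): cv2.circle(s,tuple(int(v) for v in p.round()),0,(0,0,255),-1)
cv2.imwrite("pics/chk.png",cv2.resize(s[190:300,210:400],None,fx=4,fy=4,interpolation=cv2.INTER_NEAREST))
```

```text
[[ 624.7  208.1   12. ]
 [ 535.1 -221.4   12. ]
 [ 324.8 -176.3   12. ]
 [ 413.8  253.    12. ]] [np.float64(215.7), np.float64(438.7), np.float64(215.1), np.float64(438.4)]
yaw -12.067419934868001 -11.752764634265636
carrier [453.2  49.3  60. ] [np.float64(128.7), np.float64(148.0), np.float64(130.1), np.float64(149.3)]
bowl [[447.1  50.6 102. ]] tip,treadend [[617.5  15.5  63. ]
 [581.7  21.7  63. ]]
car track frame -0.2867210759709663 28.352019481691165
bowl track frame -6.486753586453099 28.396379381518724
tip track frame 167.50841175795205 28.74798105003264
grip est [599.92443587  18.75369755  81.        ] [601.85598959  18.73362207  63.        ]
```

View pics/chk.png

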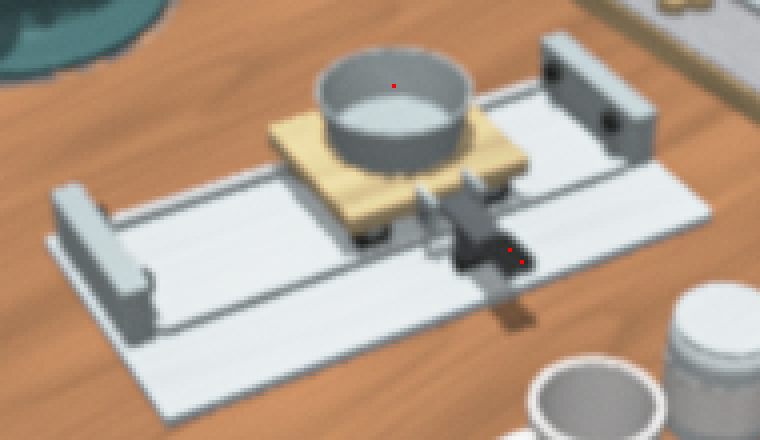

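The points agree with the given sizes. The carrier is at about +28 mm, its board measures 129 x 149, the track measures 215 x 438 at yaw -11.8°, and the pedal tip is 167 mm out. The dots land on the tread and bowl in the second view. I'll pinch at about (602.5, 18.3), z 57.

Emit:
send_rows(
  moves=[
    {"az": 0.115, "grip": 0},
    {"az": 0.115},
    {"az": 0.115},
    {"az": 0.115},
    {"dx": 19.2, "dy": -43.9},
    {"dx": 19.2, "dy": -43.9},
    {"dx": 19.2, "dy": -43.9},
    {"dx": 19.2, "dy": -43.9},
    {"dx": 19.2, "dy": -43.9},
    {"dx": 19.2, "dy": -43.9},
    {"dx": 19.2, "dy": -43.9},
    {"dx": 19.2, "dy": -43.9},
  ],
  force=30,
)

```text
schema error: expected keys ax, ay, az, dx, dy, dz, grip
```

Emit:
send_rows(
  moves=[
    {"dx": 19.2, "dy": -43.9},
    {"dx": 19.2, "dy": -43.9},
    {"dx": 19.2, "dy": -43.9},
    {"dx": 19.2, "dy": -43.9},
    {"dx": 19.2, "dy": -43.9},
    {"dx": 19.2, "dy": -43.9},
    {"dx": 19.2, "dy": -43.9},
    {"dx": 19.2, "dy": -43.9},
    {},
    {},
    {},
  ],
)

```text
schema error: expected keys ax, ay, az, dx, dy, dz, grip
```

All keys are required in every row.

Emit:
send_rows(
  moves=[
    {"ax": 0, "ay": 0, "az": 0.115, "dx": 0, "dy": 0, "dz": 0, "grip": 0},
    {"ax": 0, "ay": 0, "az": 0.115, "dx": 0, "dy": 0, "dz": 0, "grip": 0},
    {"ax": 0, "ay": 0, "az": 0.115, "dx": 0, "dy": 0, "dz": 0, "grip": 0},
    {"ax": 0, "ay": 0, "az": 0.115, "dx": 0, "dy": 0, "dz": 0, "grip": 0},
    {"ax": 0, "ay": 0, "az": 0, "dx": 19.2, "dy": -43.9, "dz": 0, "grip": 0},
    {"ax": 0, "ay": 0, "az": 0, "dx": 19.2, "dy": -43.9, "dz": 0, "grip": 0},
    {"ax": 0, "ay": 0, "az": 0, "dx": 19.2, "dy": -43.9, "dz": 0, "grip": 0},
    {"ax": 0, "ay": 0, "az": 0, "dx": 19.2, "dy": -43.9, "dz": 0, "grip": 0},
    {"ax": 0, "ay": 0, "az": 0, "dx": 19.2, "dy": -43.9, "dz": 0, "grip": 0},
    {"ax": 0, "ay": 0, "az": 0, "dx": 19.2, "dy": -43.9, "dz": 0, "grip": 0},
    {"ax": 0, "ay": 0, "az": 0, "dx": 19.2, "dy": -43.9, "dz": 0, "grip": 0},
  ],
  force=30,
)

```text
t: 1.2
eef_pos: [351.7, -330.2, 205.4]
tool_rot: [180.0, 0.0, -11.9]
contact_force: [1.0, -1.5, -0.4]
opening: 1.003
```

Emit:
send_rows(
  moves=[
    {"ax": 0, "ay": 0, "az": 0, "dx": 19.2, "dy": -43.9, "dz": 0, "grip": 0},
    {"ax": 0, "ay": 0, "az": 0, "dx": 19.2, "dy": -43.9, "dz": 0, "grip": 0},
    {"ax": 0, "ay": 0, "az": 0, "dx": 19.2, "dy": -43.9, "dz": 0, "grip": 0},
    {"ax": 0, "ay": 0, "az": 0, "dx": 19.2, "dy": -43.9, "dz": 0, "grip": 0},
    {"ax": 0, "ay": 0, "az": 0, "dx": 19.2, "dy": -43.9, "dz": 0, "grip": 0},
    {"ax": 0, "ay": 0, "az": 0, "dx": 19.2, "dy": -43.9, "dz": 0, "grip": 0},
    {"ax": 0, "ay": 0, "az": 0, "dx": 19.2, "dy": -43.9, "dz": 0, "grip": 0},
    {"ax": 0, "ay": 0, "az": 0, "dx": 19.2, "dy": -43.9, "dz": 0, "grip": 0},
    {"ax": 0, "ay": 0, "az": 0, "dx": 19.2, "dy": -43.9, "dz": 0, "grip": 0},
    {"ax": 0, "ay": 0, "az": 0, "dx": 0, "dy": 0, "dz": 0, "grip": 0},
  ],
)

```text
t: 2.2
eef_pos: [603.0, 25.4, 204.8]
tool_rot: [-179.8, 0.1, -11.5]
contact_force: [-1.4, -0.7, -0.7]
opening: 0.998
```

Emit:
send_rows(
  moves=[
    {"ax": 0, "ay": 0, "az": 0, "dx": 0, "dy": 0, "dz": 40, "grip": 0},
    {"ax": 0, "ay": 0, "az": 0, "dx": 0, "dy": 0, "dz": 40, "grip": 0},
    {"ax": 0, "ay": 0, "az": 0, "dx": 0, "dy": 0, "dz": 25, "grip": 0},
    {"ax": 0, "ay": 0, "az": 0, "dx": 0, "dy": 0, "dz": 0, "grip": 0},
    {"ax": 0, "ay": 0, "az": 0, "dx": 0, "dy": 0, "dz": 0, "grip": 0},
  ],
)

```text
t: 2.7
eef_pos: [601.6, 19.0, 101.0]
tool_rot: [-180.0, 0.0, -11.9]
contact_force: [0.0, 0.3, -0.1]
opening: 1.001
```

Run:
```python
from h import *
from plant import read_state
s=read_state();print(s["eef_pos"],s["tool_rot"],s["joints"].round(1))
a=optics.read_camera("scene")[190:300,210:400,::-1];b=optics.read_camera("top")[200:310,225:405,::-1]
r=lambda i:cv2.resize(i,(780,298*110//73) if 0 else (500,300),interpolation=cv2.INTER_CUBIC)
cv2.imwrite("pics/hover.png",np.vstack([r(a),r(b)]))
```

```text
[601.55939889  18.99652607 101.03009727] [-1.79993410e+02  1.68875754e-02 -1.18792432e+01] [   9.6   29.4  -18.8  100.5   11.5   52.  -115.9]
```

View pics/hover.png

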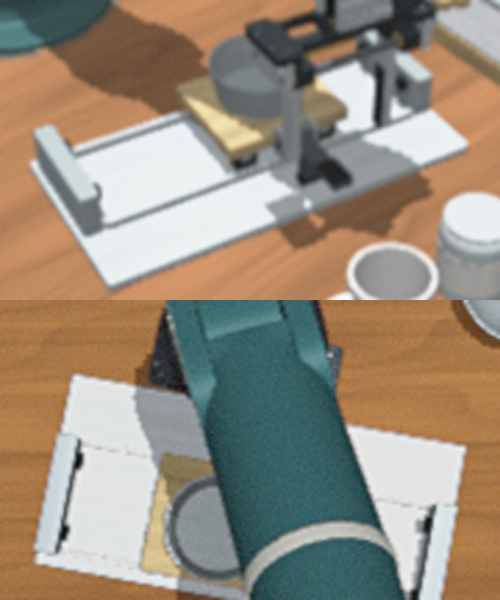

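Emit:
send_rows(
  moves=[
    {"ax": 0, "ay": 0, "az": 0, "dx": 0, "dy": 0, "dz": 25, "grip": 0},
    {"ax": 0, "ay": 0, "az": 0, "dx": 0, "dy": 0, "dz": 25, "grip": 0},
    {"ax": 0, "ay": 0, "az": 0, "dx": 0, "dy": 0, "dz": 12, "grip": 0},
    {"ax": 0, "ay": 0, "az": 0, "dx": 0, "dy": 0, "dz": 0, "grip": 120},
    {"ax": 0, "ay": 0, "az": 0, "dx": 0, "dy": 0, "dz": 0, "grip": 255},
    {"ax": 0, "ay": 0, "az": 0, "dx": 0, "dy": 0, "dz": 0, "grip": 255},
    {"ax": 0, "ay": 0, "az": 0, "dx": 0, "dy": 0, "dz": 0, "grip": 255},
    {"ax": 0, "ay": 0, "az": 0, "dx": 0, "dy": 0, "dz": 0, "grip": 255},
    {"ax": 0, "ay": 0, "az": 0, "dx": 0, "dy": 0, "dz": 0, "grip": 255},
    {"ax": 0, "ay": 0, "az": 0, "dx": 0, "dy": 0, "dz": 0, "grip": 255},
  ],
  force=45,
)

```text
t: 3.8
eef_pos: [601.5, 19.1, 38.6]
tool_rot: [-180.0, -0.0, -11.9]
contact_force: [1.0, -0.6, -0.3]
opening: 0.442
```

Emit:
send_rows(
  moves=[
    {"ax": 0, "ay": 0, "az": 0, "dx": 0, "dy": 0, "dz": 0, "grip": 255},
    {"ax": 0, "ay": 0, "az": 0, "dx": 0, "dy": 0, "dz": 0, "grip": 255},
    {"ax": 0, "ay": 0, "az": 0, "dx": 0, "dy": 0, "dz": 0, "grip": 255},
    {"ax": 0, "ay": 0, "az": 0, "dx": 0, "dy": 0, "dz": 0, "grip": 255},
    {"ax": 0, "ay": 0, "az": 0, "dx": 0, "dy": 0, "dz": 0, "grip": 255},
    {"ax": 0, "ay": 0, "az": 0, "dx": 0, "dy": 0, "dz": 0, "grip": 255},
  ],
)

```text
t: 4.4
eef_pos: [601.4, 19.0, 38.4]
tool_rot: [-180.0, 0.0, -11.9]
contact_force: [-0.5, -0.7, 0.8]
opening: 0.252
```

Opening is about 24 mm, so the pedal is gripped. Next I lift it along the arc about the pivot.

Emit:
send_rows(
  moves=[
    {"ax": 0, "ay": 0.1, "az": 0, "dx": 1.66, "dy": 0, "dz": -7.32, "grip": 255},
    {"ax": 0, "ay": 0.1, "az": 0, "dx": 1.66, "dy": 0, "dz": -7.32, "grip": 255},
    {"ax": 0, "ay": 0, "az": 0, "dx": 0, "dy": 0, "dz": 0, "grip": 255},
  ],
)

```text
t: 4.7
eef_pos: [603.3, 19.2, 54.0]
tool_rot: [-180.0, -11.6, -11.8]
contact_force: [-1.6, 1.4, 0.6]
opening: 0.25
```

Emit:
send_rows(
  moves=[
    {"ax": 0, "ay": 0.1, "az": 0, "dx": 1.66, "dy": 0, "dz": -7.32, "grip": 255},
    {"ax": 0, "ay": 0.1, "az": 0, "dx": 1.66, "dy": 0, "dz": -7.32, "grip": 255},
    {"ax": 0, "ay": 0.1, "az": 0, "dx": 1.66, "dy": 0, "dz": -7.32, "grip": 255},
    {"ax": 0, "ay": 0.1, "az": 0, "dx": 1.66, "dy": 0, "dz": -7.32, "grip": 255},
    {"ax": 0, "ay": 0.1, "az": 0, "dx": 1.66, "dy": 0, "dz": -7.32, "grip": 255},
    {"ax": 0, "ay": 0, "az": 0, "dx": 0, "dy": 0, "dz": 0, "grip": 255},
    {"ax": 0, "ay": 0, "az": 0, "dx": 0, "dy": 0, "dz": 0, "grip": 255},
    {"ax": 0, "ay": 0, "az": 0, "dx": 0, "dy": 0, "dz": 0, "grip": 255},
  ],
)

```text
t: 5.5
eef_pos: [605.7, 19.1, 107.9]
tool_rot: [177.9, -32.3, -11.2]
contact_force: [-21.0, 5.0, -17.7]
opening: 0.235
```

Run:
```python
from h import *
a=optics.read_camera("scene")[170:300,210:400,::-1]
cv2.imwrite("pics/up.png",cv2.resize(a,None,fx=4,fy=4,interpolation=cv2.INTER_CUBIC))
```

```text
(no output)
```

View pics/up.png

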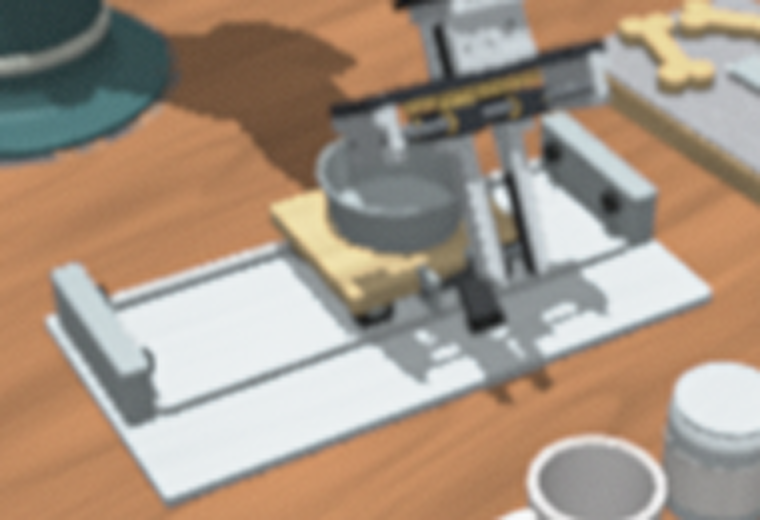

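Run:
```python
from plant import read_state
s=read_state()
for k,v in s.items(): print(k,v if isinstance(v,float) else v.round(2))
```

```text
t 5.55
joints [ -28.81   18.84   18.6   125.67   49.33   11.29 -161.04]
joint_velocities [ 0.6   0.16 -0.07  0.01 -0.05  0.02  0.1 ]
tau [  2.62 -72.99  10.97 -49.85   2.42  -2.96   0.33]
eef_pos [605.69  18.84 107.84]
tool_rot [177.9  -32.27 -11.2 ]
contact_force [-20.05   5.59 -18.8 ]
torque [ 2.09  6.57 -0.22]
opening 0.23553324795806982
```

Run:
```python
from h import *
a=np.radians(-11.9);ex=np.array([np.cos(a),np.sin(a),0]);ez=np.array([0,0,1.])
pv=np.array([453.2,49.3,0])+78*ex+55*ez
for t in(0,.2,.3,.4,.5,.6,.7,.8,.9):
    u=np.cos(t)*ex+np.sin(t)*ez;n=-np.sin(t)*ex+np.cos(t)*ez
    print(t,((proj("scene",[pv+10*u+4*n,pv+55*u+8*n,pv+91*u+8*n])-[210,170])*4).round().tolist())
```

```text
0 [[457.0, 282.0], [492.0, 312.0], [520.0, 341.0]]
0.2 [[457.0, 279.0], [490.0, 297.0], [519.0, 317.0]]
0.3 [[456.0, 278.0], [489.0, 290.0], [517.0, 304.0]]
0.4 [[456.0, 276.0], [487.0, 282.0], [514.0, 291.0]]
0.5 [[455.0, 275.0], [485.0, 274.0], [511.0, 278.0]]
0.6 [[455.0, 273.0], [482.0, 266.0], [507.0, 265.0]]
0.7 [[454.0, 272.0], [479.0, 259.0], [502.0, 252.0]]
0.8 [[453.0, 271.0], [476.0, 251.0], [497.0, 239.0]]
0.9 [[452.0, 270.0], [472.0, 244.0], [491.0, 227.0]]
```

The arm hit J6/J7 limits, so the tilt stopped at 32°. The pose puts the finger ends on the pedal tip at about 0.6 rad. I'll open, back off along the tool axis, straighten up, and look.

Emit:
send_rows(
  moves=[
    {"ax": 0, "ay": 0, "az": 0, "dx": 0, "dy": 0, "dz": 0, "grip": 100},
    {"ax": 0, "ay": 0, "az": 0, "dx": 0, "dy": 0, "dz": 0, "grip": 100},
    {"ax": 0, "ay": 0, "az": 0, "dx": 0, "dy": 0, "dz": 0, "grip": 100},
    {"ax": 0, "ay": 0, "az": 0, "dx": 0, "dy": 0, "dz": 0, "grip": 100},
    {"ax": 0, "ay": 0, "az": 0, "dx": 0, "dy": 0, "dz": -20, "grip": 100},
    {"ax": 0, "ay": 0, "az": 0, "dx": 0, "dy": 0, "dz": -20, "grip": 100},
    {"ax": 0, "ay": -0.1, "az": 0, "dx": 0, "dy": 0, "dz": -15, "grip": 100},
    {"ax": 0, "ay": -0.1, "az": 0, "dx": 0, "dy": 0, "dz": -10, "grip": 100},
    {"ax": 0, "ay": -0.1, "az": 0, "dx": 0, "dy": 0, "dz": 0, "grip": 100},
    {"ax": 0, "ay": -0.1, "az": 0, "dx": 0, "dy": 0, "dz": 0, "grip": 100},
    {"ax": 0, "ay": 0, "az": 0, "dx": 0, "dy": 0, "dz": 0, "grip": 100},
    {"ax": 0, "ay": 0, "az": 0, "dx": 0, "dy": 0, "dz": 0, "grip": 100},
  ],
)

```text
t: 6.75
eef_pos: [580.8, 23.0, 161.2]
tool_rot: [178.1, -12.8, -12.3]
contact_force: [-0.1, -0.5, -0.3]
opening: 0.612
```

Run:
```python
from h import *
from plant import read_state
s=read_state();print(s["eef_pos"],s["tool_rot"],s["joints"].round(1))
a=optics.read_camera("scene")[170:300,210:400,::-1]
cv2.imwrite("pics/up2.png",cv2.resize(a,None,fx=4,fy=4,interpolation=cv2.INTER_CUBIC))
```

```text
[580.83064352  23.04352973 161.19874238] [178.07682362 -12.7538932  -12.34614245] [  -8.2   16.1   -0.9  111.2   10.    41.9 -118.4]
```

View pics/up2.png

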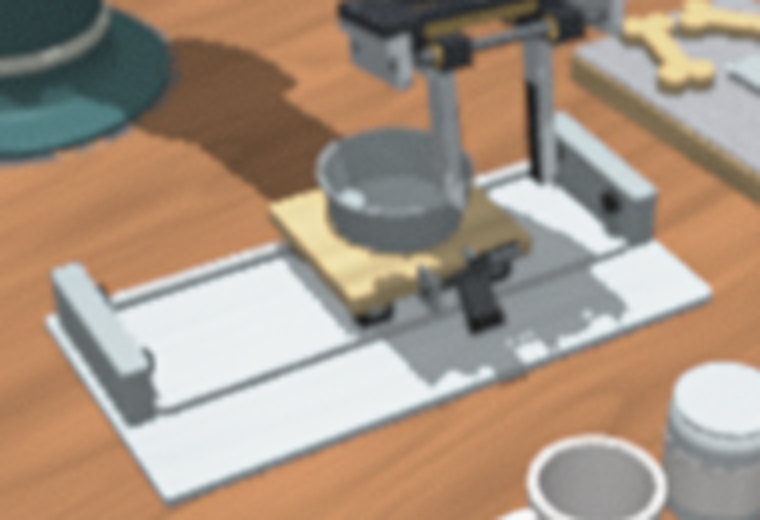

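Pedal up at about 0.6 rad: its tip at crop (508,265) matches the 0.6 projection, and the carrier hasn't moved. Now I'll re-pinch the raised pedal with a small tilt, to roll the carrier.

Emit:
send_rows(
  moves=[
    {"ax": 0.033, "ay": 0, "az": 0, "dx": -5.5, "dy": 0.5, "dz": 0, "grip": 100},
    {"ax": 0, "ay": 0, "az": 0, "dx": 0, "dy": 0, "dz": 30, "grip": 100},
    {"ax": 0, "ay": 0, "az": 0, "dx": 0, "dy": 0, "dz": 30, "grip": 100},
    {"ax": 0, "ay": 0, "az": 0, "dx": 0, "dy": 0, "dz": 22, "grip": 100},
    {"ax": 0, "ay": 0, "az": 0, "dx": 0, "dy": 0, "dz": 0, "grip": 255},
    {"ax": 0, "ay": 0, "az": 0, "dx": 0, "dy": 0, "dz": 0, "grip": 255},
    {"ax": 0, "ay": 0, "az": 0, "dx": 0, "dy": 0, "dz": 0, "grip": 255},
    {"ax": 0, "ay": 0, "az": 0, "dx": 0, "dy": 0, "dz": 0, "grip": 255},
    {"ax": 0, "ay": 0, "az": 0, "dx": 0, "dy": 0, "dz": 0, "grip": 255},
    {"ax": 0, "ay": 0, "az": 0, "dx": 0, "dy": 0, "dz": 0, "grip": 255},
    {"ax": 0, "ay": 0, "az": 0, "dx": 0, "dy": 0, "dz": 0, "grip": 255},
    {"ax": 0, "ay": 0, "az": 0, "dx": 0, "dy": 0, "dz": 0, "grip": 255},
  ],
)

```text
t: 8.0
eef_pos: [593.6, 20.6, 81.0]
tool_rot: [-180.0, -12.8, -12.3]
contact_force: [1.3, 1.2, 6.3]
opening: 0.25
```

Emit:
send_rows(
  moves=[
    {"ax": 0, "ay": 0, "az": 0, "dx": 0, "dy": -5, "dz": 0, "grip": 255},
    {"ax": 0, "ay": 0, "az": 0, "dx": 0, "dy": -10, "dz": 0, "grip": 255},
    {"ax": 0, "ay": 0, "az": 0, "dx": 0, "dy": -10, "dz": 0, "grip": 255},
    {"ax": 0, "ay": 0, "az": 0, "dx": 0, "dy": -10, "dz": 0, "grip": 255},
    {"ax": 0, "ay": 0, "az": 0, "dx": 0, "dy": -10, "dz": 0, "grip": 255},
    {"ax": 0, "ay": 0, "az": 0, "dx": 0, "dy": -10, "dz": 0, "grip": 255},
    {"ax": 0, "ay": 0, "az": 0, "dx": 0, "dy": -10, "dz": 0, "grip": 255},
    {"ax": 0, "ay": 0, "az": 0, "dx": 0, "dy": -8, "dz": 0, "grip": 255},
    {"ax": 0, "ay": 0, "az": 0, "dx": 0, "dy": -4, "dz": 0, "grip": 255},
    {"ax": 0, "ay": 0, "az": 0, "dx": 0, "dy": 0, "dz": 0, "grip": 255},
  ],
)

```text
t: 9.0
eef_pos: [610.0, 96.4, 80.8]
tool_rot: [-180.0, -12.8, -12.3]
contact_force: [-0.1, 0.8, 6.0]
opening: 0.25
```

Emit:
send_rows(
  moves=[
    {"ax": 0, "ay": 0, "az": 0, "dx": 0, "dy": -2, "dz": 0, "grip": 255},
    {"ax": 0, "ay": 0, "az": 0, "dx": 0, "dy": -2, "dz": 0, "grip": 255},
    {"ax": 0, "ay": 0, "az": 0, "dx": 0, "dy": 0, "dz": 0, "grip": 255},
  ],
)

```text
t: 9.3
eef_pos: [610.6, 99.5, 80.8]
tool_rot: [-180.0, -12.7, -12.3]
contact_force: [1.3, 0.3, 5.7]
opening: 0.25
```

Emit:
send_rows(
  moves=[
    {"ax": 0, "ay": 0, "az": 0, "dx": 0, "dy": -2, "dz": 0, "grip": 255},
    {"ax": 0, "ay": 0, "az": 0, "dx": 0, "dy": 0, "dz": 0, "grip": 255},
    {"ax": 0, "ay": 0, "az": 0, "dx": 0, "dy": 0, "dz": 0, "grip": 255},
  ],
)

```text
t: 9.6
eef_pos: [610.9, 100.7, 80.7]
tool_rot: [180.0, -12.7, -12.3]
contact_force: [0.2, -2.7, 5.4]
opening: 0.25
```

Emit:
send_rows(
  moves=[
    {"ax": 0, "ay": 0, "az": 0, "dx": 0, "dy": -2, "dz": 0, "grip": 255},
    {"ax": 0, "ay": 0, "az": 0, "dx": 0, "dy": -1, "dz": 0, "grip": 255},
    {"ax": 0, "ay": 0, "az": 0, "dx": 0, "dy": 0, "dz": 0, "grip": 255},
    {"ax": 0, "ay": 0, "az": 0, "dx": 0, "dy": 0, "dz": 0, "grip": 255},
  ],
)

```text
t: 10.0
eef_pos: [611.2, 100.8, 80.4]
tool_rot: [179.8, -12.7, -12.4]
contact_force: [-1.6, -16.2, 9.0]
opening: 0.25
```

Emit:
send_rows(
  moves=[
    {"ax": 0, "ay": 0, "az": 0, "dx": 0, "dy": 2, "dz": 0, "grip": 255},
    {"ax": 0, "ay": 0, "az": 0, "dx": 0, "dy": 0, "dz": 0, "grip": 140},
    {"ax": 0, "ay": 0, "az": 0, "dx": 0, "dy": 0, "dz": 0, "grip": 140},
    {"ax": 0, "ay": 0, "az": 0, "dx": 0, "dy": 0, "dz": 0, "grip": 140},
    {"ax": 0, "ay": 0, "az": 0, "dx": 0, "dy": 0, "dz": 0, "grip": 140},
    {"ax": 0, "ay": 0, "az": 0, "dx": 0, "dy": 0, "dz": -25, "grip": 140},
    {"ax": 0, "ay": 0, "az": 0, "dx": 0, "dy": 0, "dz": -25, "grip": 255},
    {"ax": 0, "ay": -0.11, "az": 0, "dx": 0, "dy": 0, "dz": -10, "grip": 255},
    {"ax": 0, "ay": -0.112, "az": 0, "dx": 0, "dy": 0, "dz": 0, "grip": 255},
    {"ax": 0, "ay": 0, "az": 0, "dx": 0, "dy": 0, "dz": 0, "grip": 255},
  ],
)

```text
t: 11.0
eef_pos: [599.5, 104.3, 139.1]
tool_rot: [-180.0, 0.2, -12.4]
contact_force: [-0.6, -0.6, -0.4]
opening: 0.144
```

Run:
```python
from h import *
from plant import read_state
s=read_state();print(s["eef_pos"],s["tool_rot"],s["opening"],s["joints"].round(1))
a=np.radians(-11.9);ex=np.array([np.cos(a),np.sin(a),0]);ey=np.array([-ex[1],ex[0],0]);ez=np.array([0,0,1.])
pv=np.array([453.2,49.3,0])+78*ex+55*ez+82*ey
for t in(0,.3,.5,.6,.7):
    u=np.cos(t)*ex+np.sin(t)*ez;n=-np.sin(t)*ex+np.cos(t)*ez
    print(t,((proj("scene",[pv+10*u+4*n,pv+55*u+8*n,pv+91*u+8*n])-[250,150])*5).round().tolist())
a=optics.read_camera("scene")[150:270,250:400,::-1]
cv2.imwrite("pics/home.png",cv2.resize(a,None,fx=5,fy=5,interpolation=cv2.INTER_CUBIC))
```

```text
[599.53176877 104.2989769  139.10062846] [-1.79974233e+02  1.73201847e-01 -1.24115135e+01] 0.1440702962290117 [ -10.    26.3   -3.6   98.2    1.8   55.7 -116.6]
0 [[494.0, 410.0], [539.0, 445.0], [576.0, 479.0]]
0.3 [[493.0, 404.0], [536.0, 418.0], [573.0, 435.0]]
0.5 [[491.0, 401.0], [531.0, 399.0], [566.0, 403.0]]
0.6 [[491.0, 399.0], [528.0, 389.0], [561.0, 386.0]]
0.7 [[490.0, 398.0], [524.0, 380.0], [555.0, 371.0]]
```

View pics/home.png

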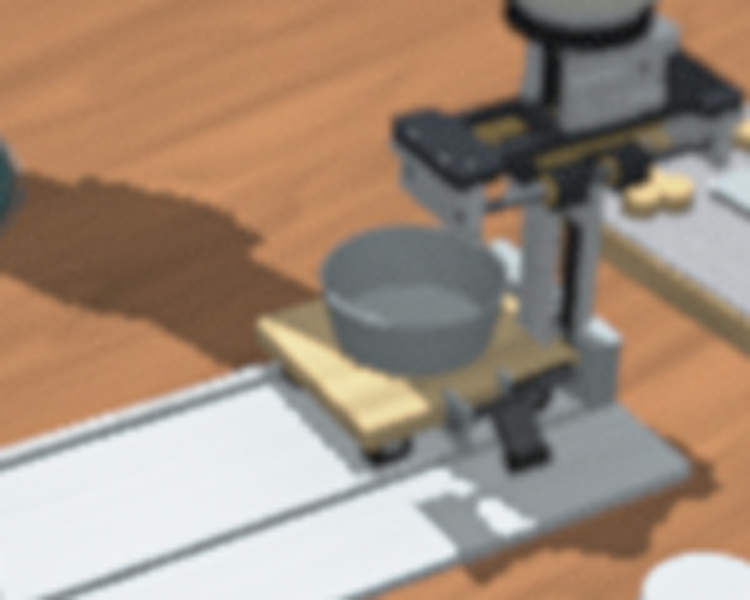

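The carrier is at the board-end stop, its near edge matching the stop at about (600,380). The pedal is still up, with its foot at (525,450) as before. I'll close the fingers and press the tread down from above.

Emit:
send_rows(
  moves=[
    {"ax": 0, "ay": 0, "az": 0, "dx": 7, "dy": 1, "dz": 0, "grip": 255},
    {"ax": 0, "ay": 0, "az": 0, "dx": 7, "dy": 1, "dz": 0, "grip": 255},
    {"ax": 0, "ay": 0, "az": 0, "dx": 0, "dy": 0, "dz": 0, "grip": 255},
    {"ax": 0, "ay": 0, "az": 0, "dx": 0, "dy": 0, "dz": 10, "grip": 255},
    {"ax": 0, "ay": 0, "az": 0, "dx": 0, "dy": 0, "dz": 10, "grip": 255},
    {"ax": 0, "ay": 0, "az": 0, "dx": 0, "dy": 0, "dz": 8, "grip": 255},
    {"ax": 0, "ay": 0, "az": 0, "dx": 0, "dy": 0, "dz": 8, "grip": 255},
    {"ax": 0, "ay": 0, "az": 0, "dx": 0, "dy": 0, "dz": 8, "grip": 255},
    {"ax": 0, "ay": 0, "az": 0, "dx": 0, "dy": 0, "dz": 8, "grip": 255},
    {"ax": 0, "ay": 0, "az": 0, "dx": 0, "dy": 0, "dz": 8, "grip": 255},
  ],
)

```text
t: 12.05
eef_pos: [610.9, 100.4, 77.9]
tool_rot: [180.0, 0.0, -12.3]
contact_force: [2.1, -0.3, 2.4]
opening: 0.005
```

Contact is about 2 to 3 N, which fits pushing the pedal down. Continue to the solid stop.

Emit:
send_rows(
  moves=[
    {"ax": 0, "ay": 0, "az": 0, "dx": 0, "dy": 0, "dz": 6, "grip": 255},
    {"ax": 0, "ay": 0, "az": 0, "dx": 0, "dy": 0, "dz": 6, "grip": 255},
    {"ax": 0, "ay": 0, "az": 0, "dx": 0, "dy": 0, "dz": 3, "grip": 255},
    {"ax": 0, "ay": 0, "az": 0, "dx": 0, "dy": 0, "dz": 0, "grip": 255},
  ],
)

```text
t: 12.45
eef_pos: [611.1, 100.3, 63.7]
tool_rot: [180.0, 0.0, -12.3]
contact_force: [0.4, -0.1, 2.5]
opening: 0.005
```

Emit:
send_rows(
  moves=[
    {"ax": 0, "ay": 0, "az": 0, "dx": 0, "dy": 0, "dz": 2, "grip": 255},
    {"ax": 0, "ay": 0, "az": 0, "dx": 0, "dy": 0, "dz": 1.5, "grip": 255},
    {"ax": 0, "ay": 0, "az": 0, "dx": 0, "dy": 0, "dz": 0, "grip": 255},
  ],
)

```text
t: 12.75
eef_pos: [611.6, 100.3, 62.6]
tool_rot: [-180.0, -0.0, -12.3]
contact_force: [-12.4, -2.7, 37.0]
opening: 0.004
```

Solid at 62.6 mm with 37 N, so the pedal is fully down (its tread top should be at 63). Retreat and look.

Emit:
send_rows(
  moves=[
    {"ax": 0, "ay": 0, "az": 0, "dx": 0, "dy": 0, "dz": -10, "grip": 255},
    {"ax": 0, "ay": 0, "az": 0, "dx": 0, "dy": 0, "dz": -30, "grip": 255},
    {"ax": 0, "ay": 0, "az": 0, "dx": 0, "dy": 0, "dz": -45, "grip": 255},
    {"ax": 0, "ay": 0, "az": 0, "dx": 0, "dy": 0, "dz": -45, "grip": 255},
    {"ax": 0, "ay": 0, "az": 0, "dx": 0, "dy": 45, "dz": 0, "grip": 255},
    {"ax": 0, "ay": 0, "az": 0, "dx": 0, "dy": 45, "dz": 0, "grip": 255},
    {"ax": 0, "ay": 0, "az": 0, "dx": 0, "dy": 45, "dz": 0, "grip": 255},
    {"ax": 0, "ay": 0, "az": 0, "dx": 0, "dy": 45, "dz": 0, "grip": 255},
    {"ax": 0, "ay": 0, "az": 0, "dx": 0, "dy": 0, "dz": 0, "grip": 255},
    {"ax": 0, "ay": 0, "az": 0, "dx": 0, "dy": 0, "dz": 0, "grip": 255},
  ],
)

```text
t: 13.75
eef_pos: [572.5, -76.1, 190.2]
tool_rot: [180.0, 0.1, -12.4]
contact_force: [-0.2, 1.7, 0.9]
opening: 0.005
```

Run:
```python
from h import *
a=optics.read_camera("scene")[160:280,250:400,::-1];b=optics.read_camera("top")[200:320,225:375,::-1]
cv2.imwrite("pics/fin.png",np.hstack([cv2.resize(i,(400,320),interpolation=cv2.INTER_CUBIC) for i in(a,b)]))
```

```text
(no output)
```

View pics/fin.png

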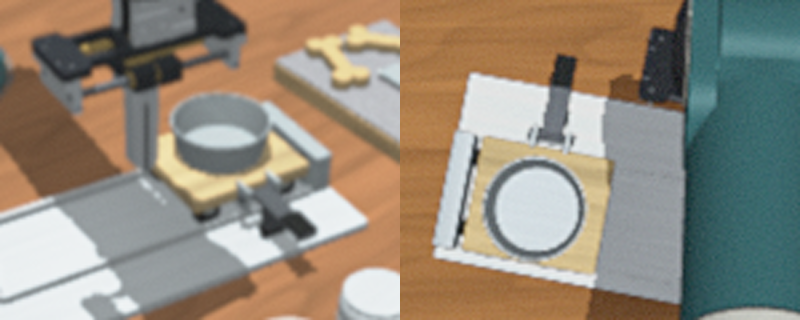

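The carrier is against the left bumper and the pedal is level. One number check, then hand in.

Run:
```python
from h import *
from plant import workorder
B=ray("top",[(225+136*.375,200+208*.375)],102)[0]
B0=np.array([447.1,50.6,102]);a=np.radians(-11.9)
y=28.4+(B-B0)@np.array([-np.sin(a),np.cos(a),0]);print("carrier y",y)
if y>104: print(workorder.close_job())
```

```text
carrier y 108.0589986829888
the job is handed in; nothing more can be done
None
```

I handed the job in at about 14 s of the 51 s allowed. The carrier is parked at the chopping-board end of the track with the brake pedal down. `close_job` reports no verdict, so what follows is from my own checks.

- **Pedal up:** I pinched the pedal and lifted it to about 0.6 rad, going by where it appeared in the scene camera. The carrier had not moved. The arm reached joint limits near the end of the lift, so the planned tilt stopped short and the fingers slid to the pedal's tip. I backed off and gripped it again higher up.
- **Carrier home:** I rolled it about 82 mm until the force rose to 16 N against the stop. A picture showed it home with the pedal's foot still swung out. The pedal itself was hard to make out against the wheel behind it.
- **Pedal down:** I pressed the tread with closed fingers until it went solid at 62.6 mm height, where 63 mm is expected. The force there was 37 N, close to the 40 N limit that applies to the gripper's body.
- **Last check:** After retreating, the pedal looked level. The bowl's position in the top camera puts the carrier at about +108 mm, past the 100 mm needed, give or take about 2 mm. The robot was clear of everything. I saw no other item disturbed, though the last picture did not show all of them.

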